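Pack the banquet candles into the cup tray

TASK

Clear the three bare ivory pillar candles from the banquet table into the tray: stand each one upright on the floor of the brass cup of its own size (large in large, medium in medium, small in small), setting it down rather than dropping it. Leave the candle in its glass, the bud vase and the napkin ring where they stand.

Things in the scene. Friction and masses are not known exactly. Their poses are not given: they have to be found in the camera images.
- candle_large: large bare pillar candle: plain upright ivory wax cylinder, 56 mm diameter, 100 mm tall, flat top with a thin dark wick (9 mm more, no obstacle to the gripper) in the middle; loose, standing on the table. Origin: centre of its underside, z up along its axis.
- candle_medium: medium bare pillar candle: plain upright ivory wax cylinder, 46 mm diameter, 85 mm tall, flat top with a thin dark wick (9 mm more, no obstacle to the gripper) in the middle; loose, standing on the table. Origin: centre of its underside, z up along its axis.
- candle_small: small bare pillar candle: plain upright ivory wax cylinder, 36 mm diameter, 70 mm tall, flat top with a thin dark wick (9 mm more, no obstacle to the gripper) in the middle; loose, standing on the table. Origin: centre of its underside, z up along its axis.
- cup_large: large brass candle cup for the large candle: low open round cup fixed in the tray, 76 mm inside and 82 mm outside diameter, 20 mm tall, floor 4 mm thick. Origin: centre of its underside, which is 5 mm above the table (rim 25 mm, inner floor 9 mm above the table).
- cup_medium: medium brass candle cup for the medium candle: low open round cup fixed in the tray, 64 mm inside and 70 mm outside diameter, 20 mm tall, floor 4 mm thick. Origin: centre of its underside, which is 5 mm above the table (rim 25 mm, inner floor 9 mm above the table).
- cup_small: small brass candle cup for the small candle: low open round cup fixed in the tray, 54 mm inside and 60 mm outside diameter, 20 mm tall, floor 4 mm thick. Origin: centre of its underside, which is 5 mm above the table (rim 25 mm, inner floor 9 mm above the table).
- tray: dark wooden tray fixed on the table, outer size 100 (x) by 280 (y) by 20 mm high, floor and walls 5 mm thick; the three cups stand in a row along its long (y) axis, one in the middle and one 90 mm to either side, in any order. Origin: centre of its underside.
- glass_candle: look-alike that stays: a candle (46 mm across) inside an open clear glass cylinder 82 mm in diameter and 100 mm tall. Loose; origin: centre of its underside.
- bud_vase: look-alike that stays: white ceramic bud vase, an upright cylinder 46 mm in diameter and 80 mm tall with an open dark mouth 32 mm across in its top and no wick. Loose; origin: centre of its underside.
- napkin_ring: brass napkin ring standing on end on the table, 46 mm outer and 38 mm inner diameter, 32 mm high; stays. Loose; origin: centre of its underside.

How it is judged:
By the outcome, as a careful person would: the job done as asked, in the order asked, and still so for the second after the job is handed in, with the robot touching nothing.
It also fails if it takes over 96 s, if anything falls off the work surface, if the arm or the gripper's body presses on something with over 40 N, if the wrist force passes 120 N, or if a joint passes its speed limit or range.

ROBOT

A 6-joint arm with a two-finger parallel gripper is mounted at the origin on the work surface. World frame = base frame: x ahead of the robot, y to its left, z up, the work surface at z = 0. Lengths are in mm, angles in rad, forces in N, time in s.
With the tool pointing down it reaches from about 250 to 850 mm from the base axis. Payload 12.5 kg.
Tool frame: the origin (TCP) lies midway between the tips of the shut fingers; the grasp point (between the pads) lies bot.hold_point_z behind it (bot.hold_point_z is the distance from the TCP to the grasp point, in mm); z points along the fingers, y is the line along which they close (so a half turn about z gives the same grasp; the last joint's range is limited). The gripper opens to 93 mm and grips with 3 to 60 N. Pads are 15 mm wide; open, the fingers measure 128 mm over their backs; the gripper's body (75 mm by 188 mm) begins 65 mm behind the grasp point.
Start: joints at [1.078, 0.351, 1.652, -0, 1.139, -0.085], TCP at [218.093, 504.896, 218.633] pointing down, gripper open.
Joint ranges: [-2.75, 2.75], [-0.79, 2.1], [0.01, 2.65], [-1.57, 4.71], [0.07, 3.14], [-2.87, 2.87]. Speed limits (rad/s): [2.22, 2.22, 2.79, 3.14, 3.14, 3.14].

INTERFACE

Orientations are given as a rotation vector (axis times angle).
In Python, from cell import bot gives the robot as it stands.
- The arm moves only by the tool apply_moves, never from a script. Its argument "motion" is text: rows parted by semicolons, each of 5 numbers parted by spaces: the shift along the tool's x, y, z in units of 30 mm (1.0 is 30 mm), then the turn about the tool's z in units of 6 degrees (1.0 is 6 degrees), then the finger opening in mm, from 0 to 93. In form: tx ty tz twist claw; .... A call has 1 to 5 rows; each row shifts and turns the commanded pose from where the row before left it, along the tool's axes as they then stand; what a row does not reach is not made up. A row lasts 1/10 s, in which the tool goes at most 50 mm and 8.59 degrees, less where a joint would pass 70% of its speed; a pose out of reach is approached as far as the arm can. A call is refused whole if a number of a shift passes 1 or a number of a turn 1, either way. A call with a gripper value outside its range is refused whole. The fingers move at their own pace and stop on an object; "squeeze" is the grip in N (left out, the last holds). Time passes only in rows, so rows that do not move let the fingers close. It gives the time, the measured TCP pose, the force, the opening and the grip force at its end, in the units of the state.
- bot.read_state(): the state, without advancing time (a new reading comes with each control period).
- bot.get_image(name): name is "scene" or "top" or "wrist"; returns the picture (384x512x3 uint8, red, green, blue); there is no depth.
- bot.calibration(name): a dict with "mtx" (3x3 intrinsics, pixels), "xyz" and "orientation" of the camera in the world; the wrist camera has in their place "tool_from_camera" (4x4, takes a point from camera to tool coordinates, whose origin is the TCP and whose axes are the flange's). Camera axes: x right, y up, looking along -z (the intrinsics and any distortion apply to the point x, -y, -z); pixel columns grow to the right and rows downward; lengths in mm; the calibration is good to about 2 mm. A picture is of the moment at which its call begins: read the wrist's pose just before it. calibration takes no time and is no camera call.
- bot.sign_off(): hands the job in; it is judged then, once.
Trained networks look in the newest picture that a camera, given by its name, has taken for a name from the list of things; names that differ only in an ending like _2 or _b are one class to them, and where a whole thing is asked for, a point or a joint stands for the part that bears it (a point fixed in the world has none). Each returns a list of dicts, best first, with "conf" (0 to 1); they miss things now and then, are a little off and sometimes report something else, mostly with a low value. They report only what shows in the picture. A call takes as long as a camera call.
- bot.cut_out(camera, label): "pixels" (384x512 bool, what is visible of it) and "bbox" ([left, top, right, bottom] in pixels, round what is visible of it).
The state is a dict: "time_s": time; "joint_positions": joint angles; "joint_velocities": joint speeds; "tau": joint torques, N m; "position": TCP position; "orientation": TCP orientation; "ft_force": force on the tool from outside, world axes, zero at the start; "moment": the same for the moment, N m; "grip_width": opening from 0.0 (shut) to 1.0 (fully open); "grip_force": force on a finger pad.
Only numpy, scipy, OpenCV 4.12 (cv2) and the standard library are available. Lean on these libraries where they do the work, as an engineer would, in place of code of your own. Each camera call takes 0.05 s, during which the arm holds its last target. There are 200 camera calls.

## Working session

There is one attempt and no reset: what is moved stays moved. The work goes in short steps, Python scripts to look and compute and a tool call to move; the robot and the scene stay as the last step left them, time stands still between calls to the robot, and variables do not carry over. Pictures are saved under pics/ and viewed, at most 14 in all, crops included, and the job is handed in when it is done.

Besides the shell and the picture viewer there is one more tool, called after ">>>" as a command line: name --argument value ..., lists and objects as JSON in quotes. apply_moves: Moves the arm, as the interface text tells. Its arguments: {"type":"object","properties":{"motion":{"type":"string"},"squeeze":{"type":"number"}},"required":["motion"]}

```bash
mkdir -p pics; ls
python3 - <<'E'
from cell import bot
import cv2,numpy as np
a=bot.get_image("top");b=bot.get_image("scene")
cv2.imwrite("pics/top.png",a[...,::-1]);cv2.imwrite("pics/scene.png",b[...,::-1])
for n in("top","scene","wrist"):print(n,bot.calibration(n))
print(bot.hold_point_z,bot.read_state())
for c in("top","scene"):
  for l in "candle_large candle_medium candle_small cup_large cup_medium cup_small tray glass_candle bud_vase napkin_ring".split():
    print(c,l,[(round(d["conf"],2),np.round(d["bbox"]).tolist()) for d in bot.cut_out(c,l)])
E
```

```text
pics
top {'mtx': array([[453.30529409,   0.        , 254.33316337],
       [  0.        , 453.30529409, 187.11944525],
       [  0.        ,   0.        ,   1.        ]]), 'xyz': array([ 425.32814653,  -13.86940131, 1130.37708854]), 'orientation': array([ 0.09619046, -0.08329807, -1.58366467])}
scene {'mtx': array([[424.48152711,   0.        , 260.48464272],
       [  0.        , 424.48152711, 190.60267211],
       [  0.        ,   0.        ,   1.        ]]), 'xyz': array([1243.41331536, -234.5555704 ,  888.03926585]), 'orientation': array([0.6287178 , 0.46214314, 1.22983459])}
wrist {'mtx': array([[331.19174127,   0.        , 254.3955646 ],
       [  0.        , 331.19174127, 190.59402146],
       [  0.        ,   0.        ,   1.        ]]), 'tool_from_camera': array([[ 1.24174930e-03,  9.70068369e-01,  2.42828781e-01,
         6.58150123e+01],
       [ 9.99999129e-01, -1.09602889e-03, -7.35189896e-04,
        -4.18536178e-02],
       [-4.47037105e-04,  2.42829482e-01, -9.70068886e-01,
        -1.66329682e+02],
       [ 0.00000000e+00,  0.00000000e+00,  0.00000000e+00,
         1.
[... 1203 characters left out ...]
.0, 217.0, 148.0, 238.0]), (0.39, [233.0, 163.0, 263.0, 198.0])]
scene candle_large [(0.72, [391.0, 135.0, 419.0, 170.0])]
scene candle_medium [(0.62, [152.0, 167.0, 174.0, 201.0])]
scene candle_small [(0.88, [102.0, 214.0, 122.0, 244.0])]
scene cup_large [(0.72, [262.0, 194.0, 294.0, 223.0])]
scene cup_medium [(0.92, [232.0, 185.0, 255.0, 214.0]), (0.18, [218.0, 183.0, 334.0, 238.0])]
scene cup_small [(0.67, [297.0, 206.0, 322.0, 228.0])]
scene tray [(0.76, [218.0, 184.0, 334.0, 237.0])]
scene glass_candle [(0.85, [353.0, 168.0, 391.0, 217.0])]
scene bud_vase [(0.88, [162.0, 220.0, 186.0, 251.0]), (0.17, [220.0, 184.0, 334.0, 238.0])]
scene napkin_ring [(0.66, [342.0, 152.0, 360.0, 171.0])]
```

Run:
```python
import cv2
for n in("top","scene"):
  a=cv2.imread(f"pics/{n}.png");cv2.imwrite(f"pics/{n}2.png",cv2.resize(a[110:290,70:450] if n=="top" else a[110:290,80:460],None,fx=2.1,fy=2.1,interpolation=cv2.INTER_CUBIC))
```

```text
(no output)
```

View pics/top2.png

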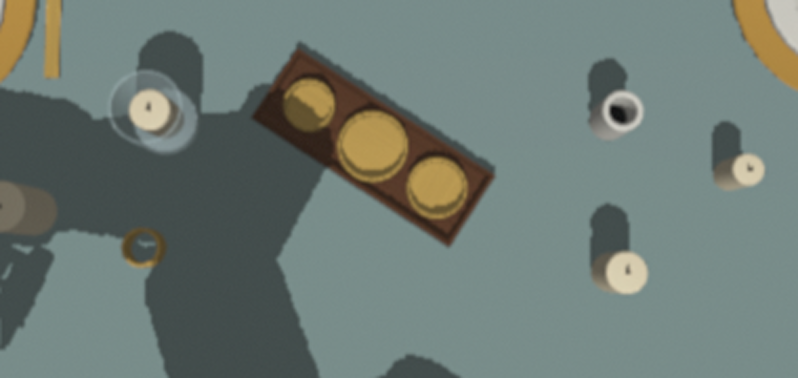

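View pics/scene2.png

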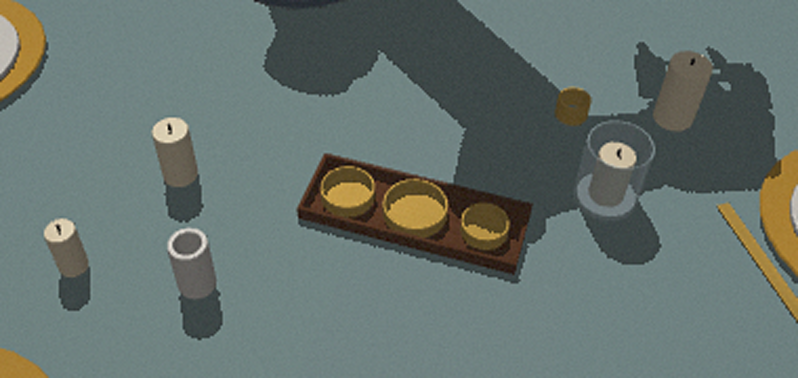

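The top view shows the tray with small, large and medium cups from left to right, at (307,103), (372,145) and (437,186) in the crop. The large candle is in shadow at far left (5,208), medium is at (627,272), small at (748,169), the vase at (622,110) and the glass at (150,110). The scene view agrees.

```bash
cat > h.py <<'E'
import numpy as np,cv2
from scipy.optimize import least_squares
from scipy.spatial.transform import Rotation as R
from cell import bot
DIM=dict(candle_large=(28,0,100),candle_medium=(23,0,85),candle_small=(18,0,70),cup_large=(41,5,25),cup_medium=(35,5,25),cup_small=(30,5,25),glass_candle=(41,0,100),bud_vase=(23,0,80),napkin_ring=(23,0,32))
def pose(cam,st=None):
    c=bot.calibration(cam)
    if cam=="wrist":
        T=np.eye(4);T[:3,:3]=R.from_rotvec(st["orientation"]).as_matrix();T[:3,3]=st["position"]
        T=T@c["tool_from_camera"]
    else:
        T=np.eye(4);T[:3,:3]=R.from_rotvec(c["orientation"]).as_matrix();T[:3,3]=c["xyz"]
    return c["mtx"],T
def proj(P,mT):
    m,T=mT;p=(np.asarray(P)-T[:3,3])@T[:3,:3];p=p*[1,-1,-1];u=p@m.T
    return u[:,:2]/u[:,2:]
t=np.linspace(0,2*np.pi,60)
def ring(x,y,r,z):return np.c_[x+r*np.cos(t),y+r*np.sin(t),0*t+z]
def box(x,y,name,mT):
    r,z0,z1=DIM[name];u=proj(np.r_[ring(x,y,r,z0),ring(x,y,r,z1)],mT)
    return np.r_[u.min(0),u.max(0)]
def fit(name,obs,x0=(450,0)):
    "obs: list of (bbox,mT)"
    f=lambda p:np.concatenate([box(*p,name,mT)-(np.array(b)+[0,0,0,0]) for b,mT in obs])
    s=least_squares(f,x0,loss="soft_l1");return s.x,np.sqrt(np.mean(f(s.x)**2))
E
python3 - <<'E'
from h import *
mt={c:pose(c) for c in("top","scene")}
B={"candle_large":{"scene":[391,135,419,170]},"candle_medium":{"top":[351,232,378,251],"scene":[152,167,174,201]},"candle_small":{"top":[411,184,429,202],"scene":[102,214,122,244]},
"cup_large":{"top":[230,162,264,194],"scene":[262,194,294,223]},"cup_medium":{"scene":[232,185,255,214]},"cup_small":{"top":[205,147,231,173],"scene":[297,206,322,228]},
"glass_candle":{"scene":[353,168,391,217]},"bud_vase":{"top":[350,153,377,177],"scene":[162,220,186,251]},"napkin_ring":{"top":[125,217,148,238],"scene":[342,152,360,171]}}
for n,o in B.items():
    for k in [[c] for c in o]+([list(o)] if len(o)>1 else []):
        x,e=fit(n,[(o[c],mt[c]) for c in k]);print(n,k,x.round(1),round(e,2))
E
```

```text
candle_large ['scene'] [497.8 422.3] 1.36
candle_medium ['top'] [ 416.2 -264.6] 0.51
candle_medium ['scene'] [ 426.2 -263.5] 0.15
candle_medium ['top', 'scene'] [ 418.3 -263.9] 1.22
candle_small ['top'] [ 529.8 -402.6] 2.65
candle_small ['scene'] [ 536.5 -405.4] 0.89
candle_small ['top', 'scene'] [ 531.5 -406. ] 2.08
cup_large ['top'] [576.  12.] 0.68
cup_large ['scene'] [569.5  16.6] 0.35
cup_large ['top', 'scene'] [573.7  13.7] 1.1
cup_medium ['scene'] [515.  -63.4] 1.94
cup_small ['top'] [622.5  83.8] 0.55
cup_small ['scene'] [619.7  87.1] 0.54
cup_small ['top', 'scene'] [621.5  85.2] 0.75
glass_candle ['scene'] [613.2 260.2] 0.48
bud_vase ['top'] [ 599.3 -270.6] 0.16
bud_vase ['scene'] [ 602.  -260.4] 1.28
bud_vase ['top', 'scene'] [ 599.7 -265.4] 1.8
napkin_ring ['top'] [457.4 284.7] 0.72
napkin_ring ['scene'] [459.4 277.4] 0.17
napkin_ring ['top', 'scene'] [457.6 282.1] 1.03
```

```bash
cat >> h.py <<'E'
def look(names,save=None):
    st=bot.read_state();im=bot.get_image("wrist")
    if save:cv2.imwrite(save,im[...,::-1])
    mT=pose("wrist",st);o={}
    for n in names:
        for d in bot.cut_out("wrist",n)[:2]:
            b=np.array(d["bbox"],float);x,e=fit(n,[(b,mT)],(st["position"][0],st["position"][1]))
            print(n,round(d["conf"],2),b.round().tolist(),x.round(1),"err",round(e,2))
    print("t",st["time_s"],st["position"].round(1),st["orientation"].round(3),st["ft_force"].round(1),"w",round(st["grip_width"]*93,1),st["grip_force"])
def go(x,y,z=None,yaw=None,step=1):
    "needed shift in tool units; yaw = wanted angle of finger line (world), mod pi"
    st=bot.read_state();M=R.from_rotvec(st["orientation"]).as_matrix()
    d=np.array([x,y,z if z is not None else st["position"][2]])-st["position"]
    print("shift units",(M.T@d/30).round(3))
    a=np.arctan2(M[1,1],M[0,1]);print("finger yaw",a.round(3), "j6",st["joint_positions"][5].round(3))
    if yaw is not None:
        dd=(yaw-a+np.pi/2)%np.pi-np.pi/2; print("twist units",(-np.degrees(dd)/6).round(2))
E
python3 - <<'E'
from h import *
look(["candle_large","napkin_ring","glass_candle"],"pics/w0.png")
go(498,422)
E
```

```text
t 1.1 [218.1 504.9 218.6] [ 0.636  3.076 -0.   ] [ 0.  -0.4 -0.4] w 93.0 0.0
shift units [-9.661  1.163  0.   ]
finger yaw 1.163 j6 -0.085
```

View pics/w0.png

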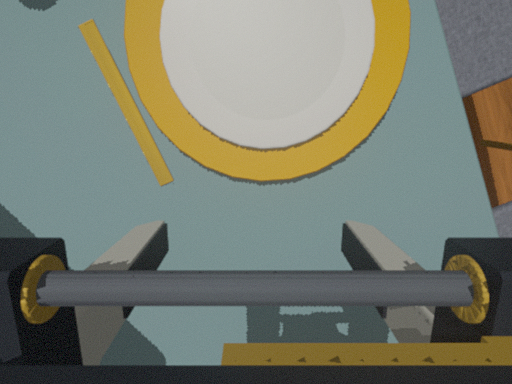

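The wrist view shows a plate, knife and table edge, with no task objects. The camera looks toward tool +x. I'll turn the finger line across the tray first, so the orientation can stay fixed afterwards.

>>> apply_moves --motion "0 0 0 1 93;0 0 0 1 93;0 0 0 1 93;0 0 0 1 93;0 0 0 1 93" --squeeze 20

```text
time_s: 1.8
position: [218.1, 504.9, 218.6]
orientation: [1.417, 2.804, -0.0]
ft_force: [0.4, -0.9, -0.7]
grip_width: 1.003
grip_force: 0.0
```

>>> apply_moves --motion "0 0 0 1 93;0 0 0 1 93;0 0 0 1 93;0 0 0 1 93;0 0 0 1 93"

```text
time_s: 2.3
position: [218.1, 504.9, 218.6]
orientation: [2.094, 2.342, -0.0]
ft_force: [-0.1, -0.2, 0.2]
grip_width: 0.997
grip_force: 0.0
```

>>> apply_moves --motion "0 0 0 1 93;0 0 0 1 93;0 0 0 1 93;0 0 0 1 93;0 0 0 1 93"

```text
time_s: 2.8
position: [218.1, 504.9, 218.7]
orientation: [2.629, 1.72, -0.0]
ft_force: [0.8, 0.6, -0.1]
grip_width: 1.0
grip_force: 0.0
```

>>> apply_moves --motion "0 0 0 1 93;0 0 0 1 93;0 0 0 0 93"

```text
time_s: 3.1
position: [218.1, 504.9, 218.6]
orientation: [-2.792, -1.44, -0.0]
ft_force: [0.1, -0.4, -0.9]
grip_width: 0.999
grip_force: 0.0
```

Run:
```python
from h import *
look(["candle_large","glass_candle","napkin_ring"])
go(498,422)
go(410,320)
```

```text
candle_large 0.76 [487.0, 55.0, 512.0, 108.0] [416.8 463.7] err 47.12
napkin_ring 0.43 [505.0, 194.0, 512.0, 213.0] [407.9 307.8] err 27.02
t 3.1 [218.1 504.9 218.6] [-2.792 -1.44  -0.   ] [ 0.1 -0.4 -0.9] w 92.9 0.0
shift units [ 3.125  9.216 -0.   ]
finger yaw -0.615 j6 1.693
shift units [-1.344  8.781 -0.   ]
finger yaw -0.615 j6 1.693
```

>>> apply_moves --motion "0 1 0 0 93;0 1 0 0 93;0 1 0 0 93;0 1 0 0 93;0 1 0 0 93"

```text
time_s: 3.8
position: [341.3, 417.3, 218.7]
orientation: [-2.79, -1.444, -0.0]
ft_force: [-0.6, -0.3, -0.1]
grip_width: 1.0
grip_force: 0.0
```

>>> apply_moves --motion "0 1 0 0 93;0 1 0 0 93;0 1 0 0 93;0 1 0 0 93;0 0 0 0 93"

```text
time_s: 4.3
position: [440.4, 346.9, 218.5]
orientation: [2.792, 1.44, 0.001]
ft_force: [0.1, 0.9, -0.1]
grip_width: 1.005
grip_force: 0.0
```

Run:
```python
from h import *
look(["candle_large","glass_candle","napkin_ring"],"pics/w1.png")
go(498,422)
```

```text
glass_candle 0.77 [382.0, 100.0, 512.0, 197.0] [607.3 267.3] err 3.19
napkin_ring 0.75 [279.0, 182.0, 320.0, 226.0] [459.6 283.2] err 0.85
t 4.3 [440.4 346.9 218.5] [2.792e+00 1.440e+00 1.000e-03] [ 0.1  0.9 -0.1] w 93.5 0.0
shift units [ 3.147e+00  2.390e-01 -1.000e-03]
finger yaw -0.616 j6 1.206
```

View pics/w1.png

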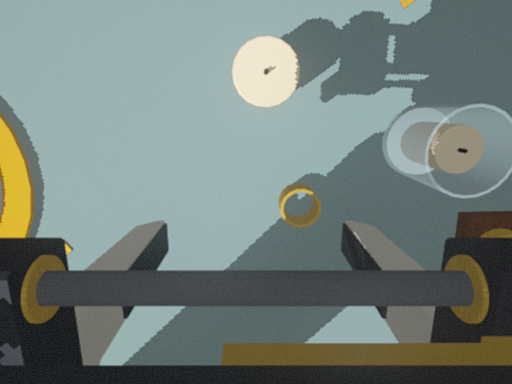

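The wrist view shows the large candle at (266,72), which the network missed, plus the ring at (300,205) and the glass at (450,150). I'll measure the candle's top disc directly.

```bash
cat >> h.py <<'E'
def disc(px,r,z,file=None):
    "bright ivory blob near pixel px in wrist picture -> axis xy from its hull, top disc only"
    st=bot.read_state();im=bot.get_image("wrist");mT=pose("wrist",st)
    g=(im.min(2)>150).astype(np.uint8);g=cv2.morphologyEx(g,cv2.MORPH_CLOSE,np.ones((9,9)))
    n,l,s,c=cv2.connectedComponentsWithStats(g)
    i=1+np.argmin(np.linalg.norm(c[1:]-px,axis=1)+1e3*(s[1:,4]<300))
    b=np.array([s[i,0],s[i,1],s[i,0]+s[i,2],s[i,1]+s[i,3]],float)
    f=lambda p:(lambda u:np.r_[u.min(0),u.max(0)]-b)(proj(ring(*p,r,z),mT))
    q=least_squares(f,st["position"][:2]);print("disc",b,q.x.round(1),q.fun.round(1),"at",st["position"].round(1));return q.x
E
python3 - <<'E'
from h import *
x=disc((266,72),28,100);go(*x,41)
E
```

```text
disc [  0.   0. 512. 270.] [469.9 390.5] [ 222.9   91.1 -222.9 -111.5] at [437.6 349.1 218.6]
shift units [1.748 0.087 5.922]
finger yaw -0.616 j6 1.206
```

```bash
sed -i 's/(im.min(2)>150)/((im[...,0]>170)\&(im[...,0].astype(int)-im[...,2]>12)\&(im[...,2]>110))/' h.py
python3 - <<'E'
from h import *
x=disc((266,72),28,100);go(*x,41)
E
```

```text
disc [237.  36. 299. 108.] [502.  419.5] [-3.4 -0.2  3.3  0.4] at [437.5 349.2 218.7]
shift units [3.153 0.403 5.923]
finger yaw -0.616 j6 1.206
```

>>> apply_moves --motion "1 0.2 0 0 93;1 0.2 0 0 93;1 0 0 0 93;0.15 0 0.9 0 93;0 0 1 0 93"

```text
time_s: 5.1
position: [502.9, 420.4, 161.4]
orientation: [-2.79, -1.444, -0.003]
ft_force: [-0.0, -0.2, -0.2]
grip_width: 1.0
grip_force: 0.0
```

>>> apply_moves --motion "0 0 1 0 93;0 0 1 0 93;0 0 1 0 93;0 0 1 0 93;0 0 0 0 93"

```text
time_s: 5.6
position: [500.2, 417.9, 37.9]
orientation: [2.79, 1.443, -0.01]
ft_force: [-0.5, -0.2, 0.9]
grip_width: 1.0
grip_force: 0.0
```

Run:
```python
from h import *
go(502,419.5,41)
```

```text
shift units [ 0.078  0.017 -0.104]
finger yaw -0.616 j6 1.241
```

>>> apply_moves --motion "0 0 0 0 50;0 0 0 0 50;0 0 0 0 50;0 0 0 0 50;0 0 0 0 50" --squeeze 20

```text
time_s: 6.1
position: [503.0, 418.9, 42.3]
orientation: [-2.791, -1.442, -0.001]
ft_force: [0.9, 0.8, 0.1]
grip_width: 0.616
grip_force: 0.0
```

>>> apply_moves --motion "0 0 0 0 50;0 0 0 0 50;0 0 0 0 50"

```text
time_s: 6.4
position: [503.0, 418.9, 42.2]
orientation: [-2.791, -1.442, -0.001]
ft_force: [-1.1, -1.5, 5.4]
grip_width: 0.596
grip_force: 20.0
```

>>> apply_moves --motion "0 0 -0.5 0 50;0 0 -1 0 50;0 0 -1 0 50;0 0 -0.5 0 50;0 0 0 0 50"

```text
time_s: 6.9
position: [503.6, 419.3, 134.0]
orientation: [-2.791, -1.442, -0.006]
ft_force: [0.6, 0.0, -1.9]
grip_width: 0.6
grip_force: 20.0
```

Run:
```python
from h import *
go(560,-20)
look([])
```

```text
shift units [-10.853  10.01   -0.026]
finger yaw -0.617 j6 1.241
t 6.9 [503.6 419.3 134. ] [-2.791 -1.442 -0.006] [ 0.6  0.  -1.9] w 55.8 19.99976098537445
```

>>> apply_moves --motion "0 0 -1 0 50;0 0 -1 0 50;-1 0.75 0 0 50;-1 0.75 0 0 50;-1 0.75 0 0 50"

```text
time_s: 7.45
position: [504.8, 304.7, 189.7]
orientation: [2.791, 1.443, -0.004]
ft_force: [0.6, 0.4, -2.1]
grip_width: 0.599
grip_force: 20.0
```

>>> apply_moves --motion "-1 0.75 0 0 50;-1 0.75 0 0 50;-1 0.75 0 0 50;-1 0.75 0 0 50;-1 0.75 0 0 50"

```text
time_s: 7.95
position: [509.7, 117.2, 190.0]
orientation: [-2.79, -1.442, 0.004]
ft_force: [0.5, -0.5, -1.9]
grip_width: 0.599
grip_force: 20.0
```

>>> apply_moves --motion "-1 0.75 0 0 50;-1 0.75 0 0 50;-1 0.75 0 0 50;-1 0.7 0 0 50;0 0 0 0 50"

```text
time_s: 8.45
position: [512.6, -33.5, 190.1]
orientation: [-2.793, -1.437, 0.004]
ft_force: [-0.3, 0.5, -1.7]
grip_width: 0.601
grip_force: 20.0
```

Run:
```python
from h import *
look(["cup_large","cup_small","cup_medium"],"pics/w2.png")
go(574,14)
```

```text
cup_large 0.74 [234.0, 54.0, 319.0, 144.0] [573.6  13.6] err 0.68
cup_small 0.58 [247.0, 0.0, 310.0, 40.0] [608.   60.9] err 15.63
cup_medium 0.63 [253.0, 156.0, 311.0, 210.0] [527.  -62.6] err 7.01
cup_medium 0.54 [184.0, 171.0, 329.0, 346.0] [477.2 -53.5] err 60.58
t 8.45 [512.6 -33.5 190.1] [-2.793 -1.437  0.004] [-0.3  0.5 -1.7] w 55.9 19.999275505542755
shift units [ 2.359  0.823 -0.003]
finger yaw -0.617 j6 0.469
```

View pics/w2.png

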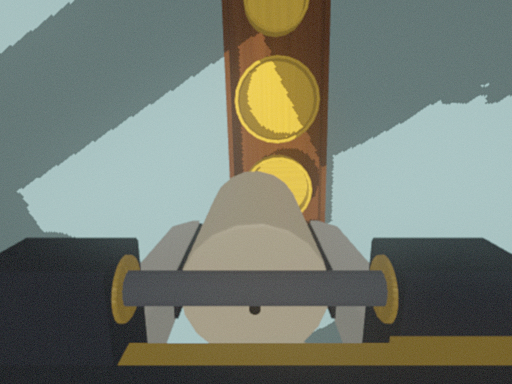

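Wrist view: the large cup is at (277,99), and its position fit (573.6, 13.6) matches the overhead one. The candle is held upright.

>>> apply_moves --motion "0.8 0.3 0 0 50;0.8 0.3 0 0 50;0.76 0.22 0 0 50;0 0 0 0 50;0 0 0 0 50"

```text
time_s: 9.15
position: [573.9, 14.3, 191.0]
orientation: [-2.789, -1.444, 0.002]
ft_force: [-0.4, -0.5, -1.9]
grip_width: 0.602
grip_force: 20.0
```

Run:
```python
from h import *
go(573.6,13.6,51.2);look([])
```

```text
shift units [-0.02   0.011  4.659]
finger yaw -0.615 j6 0.559
t 9.15 [573.9  14.3 191. ] [-2.789e+00 -1.444e+00  2.000e-03] [-0.4 -0.5 -1.9] w 56.0 19.999816417694092
```

>>> apply_moves --motion "0 0 1 0 50;0 0 1 0 50;0 0 1 0 50;0 0 0.9 0 50;0 0 0 0 50"

```text
time_s: 9.7
position: [571.7, 13.1, 71.7]
orientation: [-2.789, -1.44, 0.008]
ft_force: [-0.0, 0.1, -2.2]
grip_width: 0.598
grip_force: 20.0
```

>>> apply_moves --motion "0 0 0.25 0 50;0 0 0.25 0 50;0 0 0.1 0 50;0 0 0 0 50;0 0 0 0 50"

```text
time_s: 10.2
position: [574.7, 13.2, 57.1]
orientation: [2.791, 1.442, 0.001]
ft_force: [-0.4, 0.2, -1.3]
grip_width: 0.6
grip_force: 20.0
```

Run:
```python
from h import *
go(573.6,13.6,51.2);look([])
```

```text
shift units [-0.011 -0.036  0.197]
finger yaw -0.617 j6 0.559
t 10.2 [574.7  13.2  57.1] [2.791e+00 1.442e+00 1.000e-03] [-0.4  0.2 -1.3] w 55.8 19.999747574329376
```

>>> apply_moves --motion "0 0 0.1 0 50;0 0 0.05 0 50;0 0 0 0 50;0 0 0 0 50"

```text
time_s: 10.65
position: [574.4, 13.3, 52.1]
orientation: [-2.791, -1.442, 0.0]
ft_force: [-0.3, 0.5, -1.8]
grip_width: 0.601
grip_force: 20.0
```

>>> apply_moves --motion "0 0 0.03 0 50;0 0 0 0 50;0 0 0 0 50"

```text
time_s: 10.95
position: [574.4, 13.3, 51.2]
orientation: [-2.791, -1.442, 0.0]
ft_force: [-0.9, 0.1, -2.0]
grip_width: 0.599
grip_force: 20.0
```

>>> apply_moves --motion "0 0 0.03 0 50;0 0 0 0 50;0 0 0 0 50"

```text
time_s: 11.25
position: [574.4, 13.3, 51.2]
orientation: [2.791, 1.442, 0.0]
ft_force: [-3.6, 0.4, 8.6]
grip_width: 0.602
grip_force: 20.0
```

>>> apply_moves --motion "0 0 0.03 0 50;0 0 0 0 50;0 0 0 0 50"

```text
time_s: 11.55
position: [574.4, 13.3, 51.1]
orientation: [2.791, 1.442, 0.0]
ft_force: [-9.4, -0.2, 19.6]
grip_width: 0.601
grip_force: 20.0
```

Contact with the cup floor. I'll ease off, release and rise.

>>> apply_moves --motion "0 0 -0.04 0 50;0 0 0 0 50;0 0 0 0 60;0 0 0 0 75;0 0 0 0 93"

```text
time_s: 12.05
position: [574.4, 13.3, 50.5]
orientation: [-2.791, -1.442, 0.0]
ft_force: [0.1, 0.1, 0.6]
grip_width: 0.773
grip_force: 0.0
```

>>> apply_moves --motion "0 0 0 0 93;0 0 0 0 93;0 0 0 0 93;0 0 -0.5 0 93;0 0 -1 0 93"

```text
time_s: 12.55
position: [573.2, 13.3, 95.3]
orientation: [-2.79, -1.441, 0.005]
ft_force: [-0.4, -0.1, 0.4]
grip_width: 0.999
grip_force: 0.0
```

>>> apply_moves --motion "0 0 -1 0 93;0 0 -1 0 93;0 0 -1 0 93;0 0 -1 0 93;0 0 0 0 93"

```text
time_s: 13.05
position: [576.1, 13.2, 220.9]
orientation: [2.788, 1.44, 0.01]
ft_force: [0.7, 0.2, 0.2]
grip_width: 0.998
grip_force: 0.0
```

Run:
```python
from h import *
look([])
go(418-.578*95,-264-.816*95)
```

```text
t 13.05 [576.1  13.2 220.9] [2.788 1.44  0.01 ] [0.7 0.2 0.2] w 92.8 0.0
shift units [-13.736   1.079  -0.029]
finger yaw -0.617 j6 0.559
```

>>> apply_moves --motion "-1 0 0 0 93;-1 0 0 0 93;-1 0 0 0 93;-1 0 0 0 93;-1 0 0 0 93"

```text
time_s: 13.6
position: [486.2, -109.7, 215.1]
orientation: [-2.79, -1.442, 0.001]
ft_force: [-0.3, -0.5, -0.4]
grip_width: 1.002
grip_force: 0.0
```

>>> apply_moves --motion "-1 0 0 0 93;0 0 0 0 93;0 0 0 0 93"

```text
time_s: 13.9
position: [469.8, -133.6, 215.4]
orientation: [-2.792, -1.44, 0.001]
ft_force: [0.1, 0.2, 0.5]
grip_width: 1.001
grip_force: 0.0
```

Run:
```python
from h import *
look(["cup_medium","cup_large","candle_large"],"pics/w3.png")
```

```text
cup_medium 0.7 [224.0, 49.0, 289.0, 117.0] [525.2 -61.5] err 1.59
cup_large 0.68 [211.0, 0.0, 296.0, 36.0] [544.6 -28.2] err 25.95
candle_large 0.74 [230.0, 0.0, 283.0, 23.0] [542.  -37.9] err 31.65
t 13.9 [ 469.8 -133.6  215.4] [-2.792e+00 -1.440e+00  1.000e-03] [0.1 0.2 0.5] w 93.1 0.0
```

View pics/w3.png

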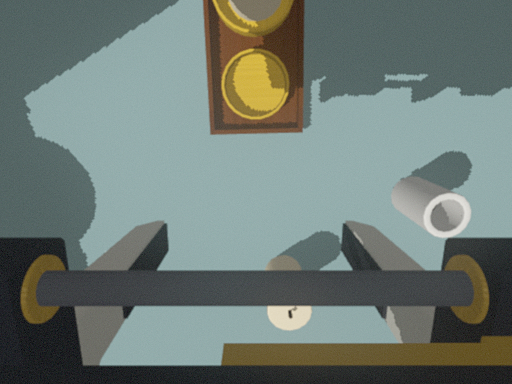

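>>> apply_moves --motion "-1 0.1 0 0 93;-1 0.2 0 0 93;-1 0.2 0 0 93;-1 0.2 0 0 93;-1 0.2 0 0 93"

```text
time_s: 14.6
position: [405.3, -272.1, 215.6]
orientation: [-2.79, -1.443, -0.0]
ft_force: [-0.1, -0.5, -0.1]
grip_width: 0.999
grip_force: 0.0
```

>>> apply_moves --motion "-1 0.1 0 0 93;-1 0 0 0 93;-0.7 0 0 0 93;0 0 0 0 93;0 0 0 0 93"

```text
time_s: 15.1
position: [361.4, -338.8, 215.5]
orientation: [-2.791, -1.441, -0.0]
ft_force: [0.0, -0.3, -0.2]
grip_width: 0.996
grip_force: 0.0
```

Run:
```python
from h import *
look(["candle_medium"],"pics/w4.png")
P=proj([[418,-264,85]],pose("wrist",bot.read_state()))[0];print(P)
x=disc(P,23,85);go(*x,36)
```

```text
candle_medium 0.77 [232.0, 43.0, 286.0, 100.0] [ 422.  -262.5] err 0.88
t 15.1 [ 361.4 -338.8  215.5] [-2.791 -1.441 -0.   ] [ 0.  -0.3 -0.2] w 92.6 0.0
[256.75281964  76.10972603]
disc [234.  44. 287. 101.] [ 422.  -263.9] [-0.6 -0.1  0.6  0.1] at [ 361.6 -338.4  215.6]
shift units [3.19  0.206 5.987]
finger yaw -0.616 j6 -0.23
```

View pics/w4.png

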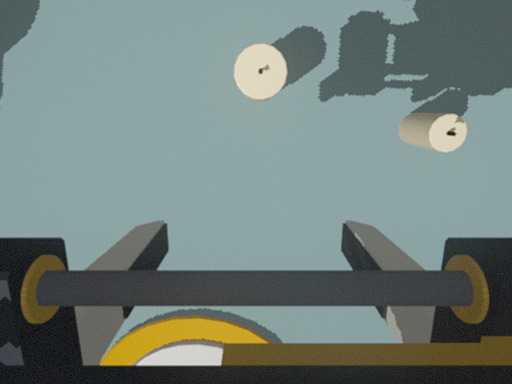

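Picture 3 shows the large candle standing in its cup at (255,10) and the empty medium cup at (256,84). Picture 4 shows the medium candle at (260,72) and the small one at (447,132).

>>> apply_moves --motion "1 0.1 0 0 93;1 0.1 0 0 93;1 0 0 0 93;0.19 0 0.9 0 93;0 0 1 0 93"

```text
time_s: 15.75
position: [422.9, -263.3, 158.7]
orientation: [2.787, 1.445, 0.002]
ft_force: [0.7, -0.2, -0.6]
grip_width: 1.004
grip_force: 0.0
```

>>> apply_moves --motion "0 0 1 0 93;0 0 1 0 93;0 0 1 0 93;0 0 1 0 93;0 0 0 0 93"

```text
time_s: 16.25
position: [420.0, -262.7, 35.9]
orientation: [-2.786, -1.441, 0.004]
ft_force: [-0.7, -0.1, -0.3]
grip_width: 1.0
grip_force: 0.0
```

>>> apply_moves --motion "0 0 0 0 40;0 0 0 0 40;0 0 0 0 40;0 0 0 0 40;0 0 0 0 40"

```text
time_s: 16.75
position: [421.5, -264.9, 39.2]
orientation: [2.79, 1.441, 0.001]
ft_force: [0.1, 0.1, -0.1]
grip_width: 0.621
grip_force: 0.0
```

>>> apply_moves --motion "0 0 0 0 40;0 0 0 0 40;0 0 0 0 40;0 0 0 0 40;0 0 0 0 40"

```text
time_s: 17.25
position: [421.2, -264.7, 38.8]
orientation: [-2.791, -1.442, 0.0]
ft_force: [-1.0, 1.7, 4.7]
grip_width: 0.493
grip_force: 20.0
```

>>> apply_moves --motion "0 0 -0.5 0 40;0 0 -1 0 40;0 0 -1 0 40;0 0 -1 0 40;0 0 0 0 40"

```text
time_s: 17.75
position: [422.7, -265.8, 146.8]
orientation: [2.786, 1.439, 0.004]
ft_force: [0.4, 0.3, -1.5]
grip_width: 0.488
grip_force: 20.0
```

Run:
```python
from h import *
look([]);go(524.8,-61.5,47.8)
```

```text
t 17.75 [ 422.7 -265.8  146.8] [2.786 1.439 0.004] [ 0.4  0.3 -1.5] w 45.4 19.994830191135406
shift units [ 7.522 -1.143  3.228]
finger yaw -0.617 j6 -0.037
```

>>> apply_moves --motion "0.9 -0.2 0 0 40;0.9 -0.2 0 0 40;0.9 -0.2 0 0 40;0.9 -0.2 0 0 40;0.9 -0.2 0 0 40"

```text
time_s: 18.3
position: [474.6, -135.9, 142.1]
orientation: [-2.79, -1.441, 0.002]
ft_force: [-0.6, 0.6, -1.1]
grip_width: 0.49
grip_force: 20.0
```

>>> apply_moves --motion "0.9 -0.1 0 0 40;0.9 0 0 0 40;0.9 0 0 0 40;0.25 0 0 0 40;0 0 0 0 40"

```text
time_s: 18.8
position: [523.3, -62.8, 142.4]
orientation: [-2.789, -1.443, 0.002]
ft_force: [0.0, -0.2, -1.5]
grip_width: 0.489
grip_force: 20.0
```

>>> apply_moves --motion "0 0 0 0 40;0 0 0 0 40"

```text
time_s: 19.0
position: [523.1, -64.1, 143.3]
orientation: [-2.792, -1.44, 0.001]
ft_force: [0.3, 0.3, -1.3]
grip_width: 0.492
grip_force: 20.0
```

Run:
```python
from h import *
look([]);go(524.8,-61.5,47.8)
```

```text
t 19.0 [523.1 -64.1 143.3] [-2.792e+00 -1.440e+00  1.000e-03] [ 0.3  0.3 -1.3] w 45.7 19.994835555553436
shift units [ 0.103 -0.005  3.189]
finger yaw -0.618 j6 0.408
```

>>> apply_moves --motion "0.1 0 0.9 0 40;0 0 0.9 0 40;0 0 0.9 0 40;0 0 0.2 0 40;0 0 0 0 40"

```text
time_s: 19.55
position: [525.0, -61.2, 56.4]
orientation: [-2.791, -1.441, 0.002]
ft_force: [0.3, 0.4, -1.0]
grip_width: 0.493
grip_force: 20.0
```

>>> apply_moves --motion "0 0 0.1 0 40;0 0 0.05 0 40;0 0 0 0 40;0 0 0 0 40"

```text
time_s: 19.95
position: [525.7, -60.9, 52.6]
orientation: [2.791, 1.442, 0.001]
ft_force: [-0.4, -0.0, -0.8]
grip_width: 0.492
grip_force: 20.0
```

>>> apply_moves --motion "0 0 0.05 0 40;0 0 0.04 0 40;0 0 0 0 40;0 0 0 0 40"

```text
time_s: 20.35
position: [525.4, -60.9, 49.4]
orientation: [-2.791, -1.442, 0.0]
ft_force: [1.3, -0.5, -0.1]
grip_width: 0.491
grip_force: 20.0
```

>>> apply_moves --motion "0 0 0.04 0 40;0 0 0 0 40;0 0 0 0 40"

```text
time_s: 20.65
position: [525.4, -60.9, 48.2]
orientation: [-2.791, -1.442, 0.0]
ft_force: [-0.5, -1.0, -0.8]
grip_width: 0.492
grip_force: 20.0
```

>>> apply_moves --motion "0 0 0.03 0 40;0 0 0 0 40;0 0 0 0 40"

```text
time_s: 20.95
position: [525.5, -60.9, 47.8]
orientation: [2.791, 1.442, 0.0]
ft_force: [-2.9, 0.3, 6.1]
grip_width: 0.491
grip_force: 20.0
```

>>> apply_moves --motion "0 0 0 0 50;0 0 0 0 65;0 0 0 0 93;0 0 0 0 93;0 0 0 0 93"

```text
time_s: 21.45
position: [525.4, -60.9, 47.3]
orientation: [2.791, 1.442, -0.0]
ft_force: [0.3, 0.2, -0.1]
grip_width: 0.83
grip_force: 0.0
```

>>> apply_moves --motion "0 0 0 0 93;0 0 -0.5 0 93;0 0 -1 0 93;0 0 -1 0 93;0 0 -1 0 93"

```text
time_s: 21.95
position: [525.3, -60.8, 153.5]
orientation: [-2.791, -1.442, 0.0]
ft_force: [-0.8, 0.7, 0.6]
grip_width: 1.0
grip_force: 0.0
```

>>> apply_moves --motion "0 0 -1 0 93;0 0 -1 0 93;0 0 0 0 93;0 0 0 0 93"

```text
time_s: 22.35
position: [525.4, -60.9, 212.4]
orientation: [2.791, 1.442, 0.001]
ft_force: [0.4, 0.1, -0.4]
grip_width: 0.997
grip_force: 0.0
```

Run:
```python
from h import *
look([]);go(534-.578*95,-406-.816*95)
```

```text
t 22.35 [525.4 -60.9 212.4] [2.791e+00 1.442e+00 1.000e-03] [ 0.4  0.1 -0.4] w 92.8 0.0
shift units [-1.2377e+01  6.9070e+00 -1.0000e-03]
finger yaw -0.617 j6 0.414
```

>>> apply_moves --motion "-1 0.55 0 0 93;-1 0.55 0 0 93;-1 0.55 0 0 93;-1 0.55 0 0 93;-1 0.55 0 0 93"

```text
time_s: 22.9
position: [505.0, -232.0, 210.8]
orientation: [-2.789, -1.441, 0.002]
ft_force: [-0.4, 0.3, 0.6]
grip_width: 1.002
grip_force: 0.0
```

>>> apply_moves --motion "-1 0.55 0 0 93;-1 0.55 0 0 93;-1 0.55 0 0 93;-1 0.55 0 0 93;-1 0.55 0 0 93"

```text
time_s: 23.4
position: [485.6, -402.1, 210.6]
orientation: [-2.789, -1.441, 0.001]
ft_force: [0.1, -0.4, 0.2]
grip_width: 1.002
grip_force: 0.0
```

>>> apply_moves --motion "-1 0.55 0 0 93;-1 0.55 0 0 93;-0.4 0.3 0 0 93;0 0 0 0 93;0 0 0 0 93"

```text
time_s: 23.9
position: [478.7, -483.2, 210.9]
orientation: [-2.789, -1.44, 0.001]
ft_force: [-0.3, -0.5, -0.8]
grip_width: 1.003
grip_force: 0.0
```

Run:
```python
from h import *
look(["candle_small"])
P=proj([[534,-406,70]],pose("wrist",bot.read_state()))[0];print(P)
x=disc(P,18,70);go(*x,34)
```

```text
candle_small 0.89 [236.0, 52.0, 277.0, 104.0] [ 535.7 -407.4] err 2.76
t 23.9 [ 478.7 -483.2  210.9] [-2.789e+00 -1.440e+00  1.000e-03] [-0.3 -0.5 -0.8] w 93.2 0.0
[253.84298156  75.96174712]
disc [236.  56. 275.  99.] [ 534.3 -408.1] [-0.8  0.1  0.8 -0.1] at [ 479.1 -482.9  211.8]
shift units [3.094 0.061 5.938]
finger yaw -0.616 j6 -0.242
```

>>> apply_moves --motion "1 0.06 0 0 93;1 0 0 0 93;1 0 0 0 93;0.1 0 0.9 0 93;0 0 1 0 93"

```text
time_s: 24.55
position: [535.6, -407.7, 156.0]
orientation: [2.787, 1.444, 0.002]
ft_force: [0.2, 0.1, -0.9]
grip_width: 1.001
grip_force: 0.0
```

>>> apply_moves --motion "0 0 1 0 93;0 0 1 0 93;0 0 1 0 93;0 0 0.9 0 93;0 0 0 0 93"

```text
time_s: 25.05
position: [532.8, -407.0, 35.0]
orientation: [-2.786, -1.44, 0.003]
ft_force: [-0.2, 0.1, 0.4]
grip_width: 1.003
grip_force: 0.0
```

>>> apply_moves --motion "0 0 0 0 30;0 0 0 0 30;0 0 0 0 30;0 0 0 0 30;0 0 0 0 30"

```text
time_s: 25.55
position: [534.4, -409.4, 39.0]
orientation: [2.791, 1.441, 0.0]
ft_force: [0.2, 0.3, -0.6]
grip_width: 0.616
grip_force: 0.0
```

>>> apply_moves --motion "0 0 0 0 30;0 0 0 0 30;0 0 0 0 30;0 0 0 0 30;0 0 0 0 30"

```text
time_s: 26.05
position: [534.2, -409.3, 38.3]
orientation: [-2.791, -1.442, 0.0]
ft_force: [0.5, 0.0, 0.1]
grip_width: 0.388
grip_force: 19.9
```

>>> apply_moves --motion "0 0 -0.5 0 30;0 0 -1 0 30;0 0 -1 0 30;0 0 -1 0 30;0 0 -1 0 30"

```text
time_s: 26.55
position: [534.2, -409.2, 175.9]
orientation: [2.79, 1.441, 0.001]
ft_force: [0.0, -0.3, -0.9]
grip_width: 0.385
grip_force: 19.9
```

>>> apply_moves --motion "0 0 -1 0 30;0 0 0 0 30;0 0 0 0 30"

```text
time_s: 26.85
position: [534.3, -409.3, 204.5]
orientation: [2.79, 1.441, 0.001]
ft_force: [0.0, 0.4, -1.3]
grip_width: 0.384
grip_force: 19.9
```

Run:
```python
from h import *
look([]);go(621,84.5,47.3)
```

```text
t 26.85 [ 534.3 -409.3  204.5] [2.790e+00 1.441e+00 1.000e-03] [ 0.   0.4 -1.3] w 35.7 19.85853463411331
shift units [15.094 -7.153  5.201]
finger yaw -0.617 j6 -0.106
```

>>> apply_moves --motion "1 -0.6 0 0 30;1 -0.6 0 0 30;1 -0.6 0 0 30;1 -0.6 0 0 30;1 -0.6 0 0 30"

```text
time_s: 27.4
position: [547.0, -233.2, 202.2]
orientation: [-2.79, -1.441, 0.002]
ft_force: [-0.3, 0.1, -0.9]
grip_width: 0.386
grip_force: 19.9
```

>>> apply_moves --motion "1 -0.6 0 0 30;1 -0.6 0 0 30;1 -0.6 0 0 30;1 -0.6 0 0 30;1 -0.6 0 0 30"

```text
time_s: 27.9
position: [560.4, -58.9, 202.2]
orientation: [-2.79, -1.441, 0.003]
ft_force: [0.1, 0.0, -0.3]
grip_width: 0.385
grip_force: 19.9
```

>>> apply_moves --motion "1 -0.6 0 0 30;1 -0.55 0 0 30;0 0 0 0 30;0 0 0 0 30"

```text
time_s: 28.3
position: [567.2, 8.8, 202.5]
orientation: [-2.79, -1.443, 0.002]
ft_force: [0.0, -0.4, -0.2]
grip_width: 0.382
grip_force: 19.9
```

Run:
```python
from h import *
look(["cup_small","cup_large"],"pics/w5.png");go(621,84.5,47.3)
```

```text
cup_small 0.61 [226.0, 45.0, 287.0, 108.0] [625.   85.4] err 0.28
cup_large 0.83 [218.0, 126.0, 295.0, 184.0] [575.5  14.9] err 8.79
t 28.3 [567.2   8.8 202.5] [-2.790e+00 -1.443e+00  2.000e-03] [ 0.  -0.4 -0.2] w 35.5 19.860110878944397
shift units [ 3.13  -0.029  5.185]
finger yaw -0.618 j6 0.55
```

View pics/w5.png

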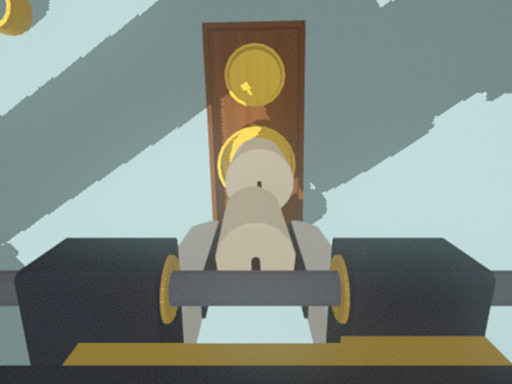

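Picture 5 shows the large candle in its cup and the empty small cup at (255,75). The small-cup estimates average to about (622.5, 86).

>>> apply_moves --motion "0.8 0 0 0 30;0.8 0 0 0 30;0.8 0 0 0 30;0.75 0 0 0 30;0 0 0 0 30"

```text
time_s: 28.95
position: [623.2, 86.2, 202.9]
orientation: [-2.791, -1.442, -0.0]
ft_force: [0.4, 0.8, -0.3]
grip_width: 0.383
grip_force: 19.9
```

>>> apply_moves --motion "0 0 0 0 30;0 0 0 0 30"

```text
time_s: 29.15
position: [621.9, 84.4, 203.2]
orientation: [-2.792, -1.44, 0.001]
ft_force: [0.7, 0.2, -0.2]
grip_width: 0.387
grip_force: 19.9
```

Run:
```python
from h import *
look([]);go(622,85.5,47.3)
```

```text
t 29.15 [621.9  84.4 203.2] [-2.792e+00 -1.440e+00  1.000e-03] [ 0.7  0.2 -0.2] w 36.0 19.85949397087097
shift units [ 0.031 -0.02   5.202]
finger yaw -0.618 j6 0.679
```

>>> apply_moves --motion "0 0 1 0 30;0 0 1 0 30;0 0 1 0 30;0 0 1 0 30;0 0 0.8 0 30"

```text
time_s: 29.7
position: [621.7, 84.7, 57.9]
orientation: [-2.792, -1.44, 0.001]
ft_force: [-1.0, -0.1, -1.0]
grip_width: 0.388
grip_force: 19.9
```

>>> apply_moves --motion "0 0 0.1 0 30;0 0 0.1 0 30;0 0 0 0 30;0 0 0 0 30;0 0 0 0 30"

```text
time_s: 30.2
position: [622.9, 85.5, 54.4]
orientation: [2.791, 1.441, 0.002]
ft_force: [-0.4, -0.9, -0.9]
grip_width: 0.391
grip_force: 19.9
```

>>> apply_moves --motion "0 0 0.05 0 30;0 0 0 0 30;0 0 0 0 30"

```text
time_s: 30.5
position: [622.4, 85.5, 51.9]
orientation: [2.791, 1.442, -0.0]
ft_force: [0.1, 0.5, 0.8]
grip_width: 0.387
grip_force: 19.9
```

>>> apply_moves --motion "0 0 0.05 0 30;0 0 0 0 30;0 0 0 0 30"

```text
time_s: 30.8
position: [622.3, 85.5, 50.2]
orientation: [-2.791, -1.442, 0.0]
ft_force: [0.3, -1.3, -0.7]
grip_width: 0.386
grip_force: 19.9
```

>>> apply_moves --motion "0 0 0.05 0 30;0 0 0 0 30;0 0 0.03 0 30;0 0 0 0 30;0 0 0 0 30"

```text
time_s: 31.3
position: [622.4, 85.5, 47.9]
orientation: [2.791, 1.442, 0.0]
ft_force: [0.2, 0.5, -0.8]
grip_width: 0.387
grip_force: 19.9
```

>>> apply_moves --motion "0 0 0.03 0 30;0 0 0 0 30;0 0 0 0 30"

```text
time_s: 31.6
position: [622.5, 85.5, 47.2]
orientation: [2.791, 1.442, 0.0]
ft_force: [0.0, -0.9, 1.3]
grip_width: 0.387
grip_force: 19.9
```

>>> apply_moves --motion "0 0 0.02 0 30;0 0 0 0 30;0 0 0 0 30"

```text
time_s: 31.9
position: [622.5, 85.7, 47.1]
orientation: [2.791, 1.442, 0.001]
ft_force: [-2.7, 0.6, 7.5]
grip_width: 0.388
grip_force: 19.9
```

>>> apply_moves --motion "0 0 0 0 40;0 0 0 0 55;0 0 0 0 93;0 0 0 0 93;0 0 0 0 93"

```text
time_s: 32.4
position: [622.3, 85.5, 46.3]
orientation: [-2.791, -1.442, 0.0]
ft_force: [0.2, 0.8, 0.0]
grip_width: 0.723
grip_force: 0.0
```

>>> apply_moves --motion "0 0 0 0 93;0 0 -0.5 0 93;0 0 -1 0 93;0 0 -1 0 93;0 0 -1 0 93"

```text
time_s: 32.9
position: [622.4, 85.5, 153.8]
orientation: [2.791, 1.442, 0.001]
ft_force: [0.6, 0.3, -0.3]
grip_width: 0.998
grip_force: 0.0
```

>>> apply_moves --motion "0 0 -1 0 93;0 0 -1 0 93;0 -1 0 0 93;0 -1 0 0 93;0 -1 0 0 93"

```text
time_s: 33.4
position: [548.1, 138.1, 212.8]
orientation: [2.791, 1.441, 0.002]
ft_force: [0.9, -0.2, 0.1]
grip_width: 1.0
grip_force: 0.0
```

>>> apply_moves --motion "0 -1 0 0 93;0 -1 0 0 93;0 -1 0 0 93;0 -1 0 0 93;0 0 0 0 93"

```text
time_s: 33.9
position: [449.0, 208.4, 212.6]
orientation: [-2.789, -1.445, -0.001]
ft_force: [0.9, 0.6, 0.1]
grip_width: 1.004
grip_force: 0.0
```

Run:
```python
from h import *
a=bot.get_image("scene")[90:290,80:460];b=bot.get_image("top")[110:270,180:320]
cv2.imwrite("pics/f1.png",cv2.resize(a[...,::-1],None,fx=2.1,fy=2.1,interpolation=cv2.INTER_CUBIC))
cv2.imwrite("pics/f2.png",cv2.resize(b[...,::-1],None,fx=3.5,fy=3.5,interpolation=cv2.INTER_CUBIC))
look([])
```

```text
t 34.0 [451.3 207.3 212.5] [2.790e+00 1.443e+00 2.000e-03] [ 1.1 -0.6  0.1] w 93.1 0.0
```

View pics/f1.png

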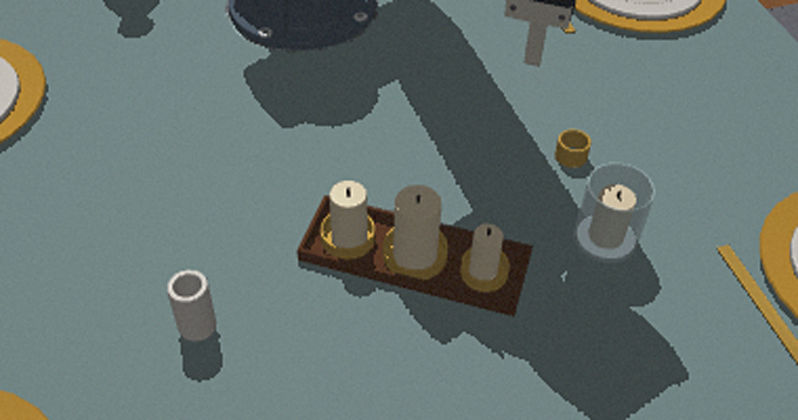

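View pics/f2.png

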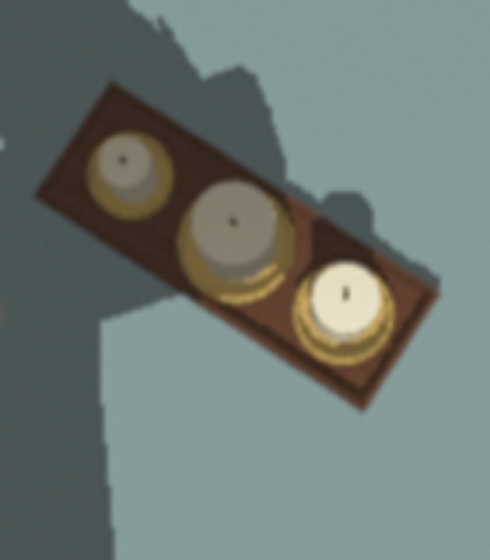

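Both views show all three candles upright inside their own cups: (348,215), (418,230) and (487,255) in the scene crop. The glass, vase and ring haven't moved.

```bash
python3 -c "
from cell import bot
print(bot.sign_off())"
```

```text
the job is handed in; nothing more can be done
None
```

All three bare candles stand upright in the brass cups of their own size, the glass candle, bud vase and napkin ring stayed where they were, and I handed the job in at about 34 s on the robot's clock.

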